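# Hold an antenna panel at the index for a sweep, then lay it over

### The job

The white antenna panel lies tilted onto its near rests, on a top-heavy tilt stand that will not stay in between by itself. Using only its sprung hand lever, never touching the panel or pointer, bring the pointer within the width of the index clip and keep it there for 6 seconds while the analyser sweeps; then lay the panel gently over onto its far rests, never letting it drop or swing faster than about 30 degrees a second, and let go of the lever. Do not knock over the wash bottle.

Things in the scene. Friction and masses are not known exactly. Their poses are not given: they have to be found in the camera images.
- stand: Fixed aluminium tilt stand, 300 x 320 mm base plate with two uprights; origin under the base's centre, on the table. In its frame the tilt axis is parallel to y at x = 0, z = 105 mm. Near rests (rubber-topped posts) at x = -125 mm, far rests at x = +125 mm; its x points roughly away from the robot.
- lever_grip (a point): Middle of the lever's round black grip bar: 18 mm diameter, 66 mm long, parallel to the stand's y, taken from above with fingers closing along the stand's x. 135 mm from the tilt axis (straight above it when tilt + lever = 0, moving to +x as that sum grows), at y = +192 mm in the stand's frame; the lever's flat arm is at y = +157 mm.
- pointer_tip (a point): Round 20 mm tip of the panel's dark pointer: 170 mm above the tilt axis in the panel's frame, at y = -162 mm in the stand's frame; it leans with the panel.
- index_clip (a point): Steel index clip, 30 mm wide along its x, sitting on the graduated quadrant plate: 170 mm from the tilt axis, at y = -186 mm in the stand's frame, right beside the pointer's path. Turned about the tilt axis by its setting.
- index (a joint): Setting of the index clip about the tilt axis, rad, same zero and sense as joint tilt: the pointer is at the clip's middle when tilt = index. Within +-0.09. It is stiff and stays where it is.
- wash_bottle: Standing white plastic wash bottle, 60 mm diameter, 150 mm high, 0.3 kg, origin at the centre of its underside; stands beside the lever, beyond its bar in the stand's +y direction.
- tilt (a joint): Tilt of panel and pointer about the stand's tilt axis, rad. 0 = level; positive = far (+x) edge down, pointer leaning to +x. Rests stop it at -0.28 (near, where it starts) and +0.28 (far). Ball bearings, hardly any damping (0.003 N m s). With the lever held still the panel topples away from balance with a time constant of about 0.5 s.
- panel: White antenna panel, 300 x 220 x 40 mm, with its pointer; origin on the tilt axis, x and y along its edges. Not to be touched by the robot. Nominal 2.0 kg (hidden, up to 20 % more or less), inertia about the axis 0.0152 kg m2, centre of mass 7.6 mm above the axis: toppling moment 0.147 N m per rad of tilt (all scale with the mass).
- lever (a joint): Angle of the hand lever relative to the panel, rad, same sense as the tilt (range +-0.9). The lever turns on the tilt axis and is tied to the panel only by a soft torsion spring, nominally 0.095 N m/rad, damping 0.004 N m s; 0 = spring relaxed, lever square to the panel. It is 160 g and counterbalanced; let go, it just goes along with the panel.
Mind the look-alikes: they are no part of the job. There is more than one size of the wash_bottle; the job needs the smallest.

How it is judged:
On the way, in this order (a step that is already met when the one before it is completed fails the run):
1. the pointer stays within the width of the index clip for 6 s (x of pointer_tip in the frame of index_clip between -0.015 and 0.015 m), for 6 s.
2. the panel lies on its far rests (value of joint tilt above 0.262 rad and velocity of joint tilt below 0.05 rad/s), for 0.3 s.
At the end, for the whole second after the job is handed in: The panel lies at rest on its far rests (tilt over 0.262 rad, speed under 0.05 rad/s), the lever is let go with its spring relaxed (within 0.15 rad of square to the panel), the wash bottle stands upright (within 0.3 rad) (all of step 2 and velocity of joint tilt above -0.05 rad/s and value of joint lever between -0.15 and 0.15 rad and angle between wash_bottle's own z axis and vertical below 0.3 rad); the robot touches nothing.
It fails at once if the panel swings or drops faster than 0.6 rad/s (velocity of joint tilt above 0.6 rad/s or velocity of joint tilt below -0.6 rad/s).
It fails at once if the wash bottle is knocked over (angle between wash_bottle's own z axis and vertical above 0.5 rad).
It fails at once if the robot touches the panel or its pointer (contact force between any of the fingers, the arm and panel above 1 N).
It also fails if it takes over 54 s, if anything falls off the work surface, if the arm or the gripper's body presses on something with over 40 N, if the wrist force passes 120 N, or if a joint passes its speed limit or range.

### The arm

A 6-joint arm with a two-finger parallel gripper is mounted at the origin on the work surface. World frame = base frame: x ahead of the robot, y to its left, z up, the work surface at z = 0. Lengths are in m, angles in rad, forces in N, time in s.
With the tool pointing down it reaches from about 0.325 to 0.9 m from the base axis. Payload 6.1 kg.
Tool frame: the origin (TCP) lies between the finger pads; the fingertips stand ahead of it and the grasp point (between the pads) is the TCP (env.tip_reach is the z of the fingertips in the tool frame, in m); z points along the fingers, y is the line along which they close (so a half turn about z gives the same grasp; the last joint's range is limited). The gripper opens to 87 mm and grips with 3 to 60 N. Pads are 19 mm wide; open, the fingers measure 117 mm over their backs; the gripper's body (75 mm by 190 mm) begins 51 mm behind the grasp point.
Start: joints at [1.219, 0.22, 1.526, -0, 1.395, -0.126], TCP at [0.14, 0.609, 0.242] pointing down, gripper open.
Joint ranges: [-2.98, 2.98], [-0.91, 2.08], [0.09, 2.57], [-1.24, 4.39], [0.2, 2.65], [-2.68, 2.68]. Speed limits (rad/s): [2.57, 2.57, 3.01, 3.14, 3.14, 3.14].

### API

Orientations are given as a unit quaternion [x, y, z, w].
In Python, from rig import env, cams gives the robot as it stands.
- The arm moves only by the tool apply_moves, never from a script. Its argument "rows" is a list that holds one entry, the list of rows, each a list of 7 numbers: the shift along the world's x, y, z normalised to -1 to 1, where 1 is 50 mm, then the turn, a rotation vector about the world's x, y, z normalised to -1 to 1, where 1 is 0.1 rad, then the opening, from 0 (shut) to 1 (fully open). A call has exactly 5 rows; each row shifts and turns the commanded pose from where the row before left it; what a row does not reach is not made up. A row lasts 1/10 s, in which the tool goes at most 50 mm and 8.59 degrees, less where a joint would pass 70% of its speed; a pose out of reach is approached as far as the arm can. A call with a number of a shift or a turn outside -1 to 1 is refused whole. A call with a gripper value outside its range is refused whole. The fingers move at their own pace and stop on an object; the grip force is fixed at half the most. Time passes only in rows, so rows that do not move let the fingers close, or fill a call up. It gives the time, the measured TCP pose, the force, the opening and the grip force at its end, in the units of the state.
- env.state(): the state, without advancing time (a new reading comes with each control period).
- cams.camera(name): name is "side" or "top" or "wrist"; returns the picture (384x512x3 uint8, red, green, blue); there is no depth.
- cams.calibration(name): a dict with "intrinsics" (3x3 intrinsics, pixels), "extrinsics" (4x4, takes a point from camera to world coordinates); the wrist camera has in their place "hand_eye" (4x4, takes a point from camera to tool coordinates, whose origin is the TCP and whose axes are the flange's). Camera axes: x right, y up, looking along -z (the intrinsics and any distortion apply to the point x, -y, -z); pixel columns grow to the right and rows downward; lengths in m; the calibration is good to about 2 mm. A picture is of the moment at which its call begins: read the wrist's pose just before it. calibration takes no time and is no camera call.
- env.close_job(): hands the job in; it is judged then, once.
The state is a dict: "t": time; "q": joint angles; "qd": joint speeds; "joint_torque": joint torques, N m; "position": TCP position; "eef_rot": TCP orientation; "contact_force": force on the tool from outside, world axes, zero at the start; "ft_torque": the same for the moment, N m; "width": opening from 0.0 (shut) to 1.0 (fully open); "finger_force": force on a finger pad.
Only numpy, scipy, OpenCV 4.12 (cv2) and the standard library are available. Lean on these libraries where they do the work, as an engineer would, in place of code of your own. Each camera call takes 0.05 s, during which the arm holds its last target. There are 200 camera calls.

## Working session

There is one attempt and no reset: what is moved stays moved. The work goes in short steps, Python scripts to look and compute and a tool call to move; the robot and the scene stay as the last step left them, time stands still between calls to the robot, and variables do not carry over. Pictures are saved under pics/ and viewed, at most 10 in all, crops included, and the job is handed in when it is done.

Besides the shell and the picture viewer there is one more tool, called after "Emit:" as a command line: name --argument value ..., lists and objects as JSON in quotes. apply_moves: Moves the arm, as the interface text tells. Scaled input: -1 to 1 covers 50 mm each way for a shift and 0.1 rad each way for a turn. Its arguments: {"type":"object","properties":{"rows":{"type":"array"}},"required":["rows"]}

```bash
mkdir -p pics; ls; python3 - <<'E'
from rig import env,cams
import cv2,numpy as np
print(env.state()['t'])
a=[cams.camera(n)[:,:,::-1] for n in("side","top")]
for n,i in zip(("side","top"),a): cv2.imwrite(f"pics/{n}0.png",i)
for n in("side","top","wrist"): print(n,cams.calibration(n))
print(env.state(),env.tip_reach)
E
```

```text
pics
0.0
side {'intrinsics': array([[354.54167523,   0.        , 254.70018207],
       [  0.        , 354.54167523, 193.46002449],
       [  0.        ,   0.        ,   1.        ]]), 'extrinsics': array([[ 0.41745047,  0.74904007, -0.51446484,  0.19016842],
       [-0.90858013,  0.33487546, -0.24968094, -0.17877704],
       [-0.01473938,  0.57166196,  0.82035684,  0.8139358 ],
       [ 0.        ,  0.        ,  0.        ,  1.        ]])}
top {'intrinsics': array([[468.93409712,   0.        , 260.86273703],
       [  0.        , 468.93409712, 189.27771114],
       [  0.        ,   0.        ,   1.        ]]), 'extrinsics': array([[ 0.00701102,  0.99718002, -0.07471846,  0.48324341],
       [-0.99989143,  0.00795929,  0.01240104,  0.02975306],
       [ 0.01296078,  0.0746234 ,  0.99712756,  1.52828948],
       [ 0.        ,  0.        ,  0.        ,  1.        ]])}
wrist {'intrinsics': array([[306.29313564,   0.        , 257.02525371],
       [  0.        , 306.29313564, 190.75283975],
       [  0.        ,   0.        ,   1.        ]]), 'hand_eye': array([[-5.73601002e-05,  9.702063
[... 299 characters left out ...]
e+00]])}
{'t': 0.1, 'q': array([ 1.21888611e+00,  2.21156445e-01,  1.52751712e+00, -2.45002785e-05,
        1.39469435e+00, -1.26098205e-01]), 'qd': array([ 0.00024091, -0.00336929, -0.0021701 ,  0.00021608,  0.00187437,
        0.00065493]), 'joint_torque': array([ 1.14314447e-03, -4.95941019e+01, -3.88519371e+01,  7.00989878e-02,
        5.14936598e-02, -3.53609664e-05]), 'position': array([0.13976055, 0.60862427, 0.24053012]), 'eef_rot': array([ 1.12664086e-01,  9.93632737e-01, -8.65254122e-04, -1.98417568e-04]), 'contact_force': array([0.27405207, 0.20095658, 0.04303643]), 'ft_torque': array([-0.00111493, -0.00757828, -0.05623578]), 'finger_force': 0.0, 'width': 0.9995116116673332} 0.019
```

View pics/side0.png

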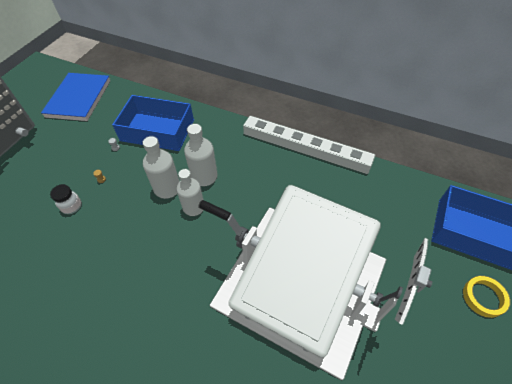

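View pics/top0.png

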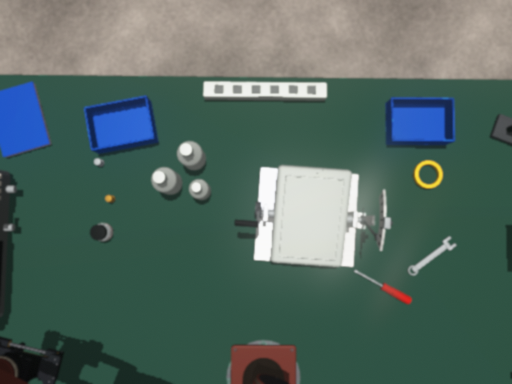

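The side view shows the grip bar at about (215,210), the smallest bottle at (190,195), the pointer at (385,300) and the clip at (424,275). In the top view the grip is at (246,223), the smallest bottle at (199,190), and the pointer and clip at (375–388,222). I'll zoom in next.

```bash
python3 - <<'E'
import cv2
a=cv2.imread("pics/top0.png")[160:270,230:400]
cv2.imwrite("pics/c1.png",cv2.resize(a,None,fx=4.5,fy=4.5,interpolation=cv2.INTER_CUBIC))
a=cv2.imread("pics/side0.png")[170:350,190:440]
cv2.imwrite("pics/c2.png",cv2.resize(a,None,fx=3.2,fy=3.2,interpolation=cv2.INTER_CUBIC))
E
```

```text
(no output)
```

View pics/c1.png

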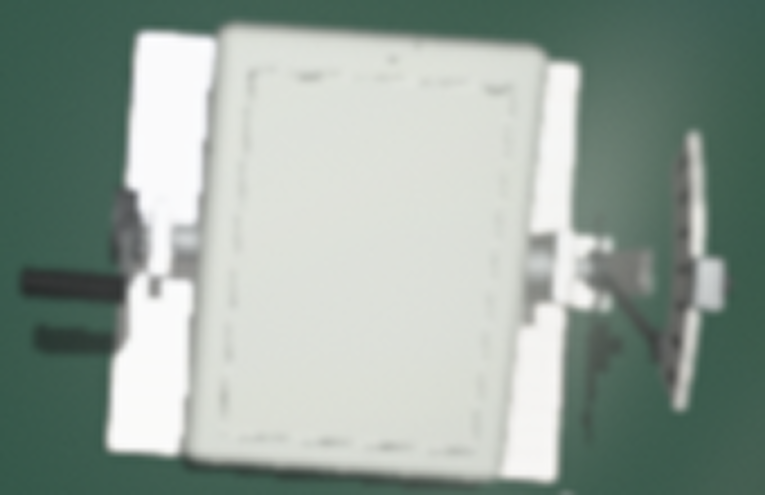

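View pics/c2.png

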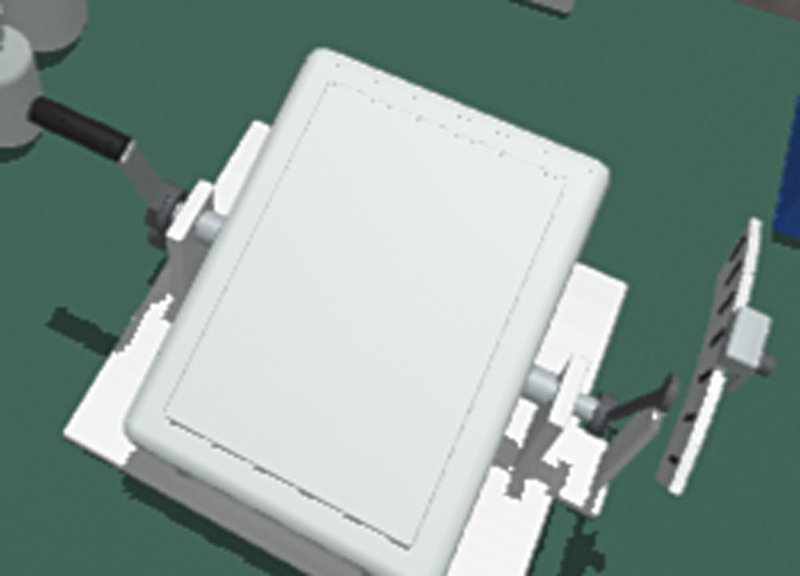

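The zoomed views give base-plate corners in the top picture at (260,167), (359,174), (354,267) and (254,260), and the clip at (387.6,223.3). The pointer tip is at (376.7,237.8) in the top picture and (399.7,291.9) in the side picture.

```bash
cat > h.py <<'E'
import numpy as np, cv2
from rig import env,cams
C={n:cams.calibration(n) for n in("top","side")}
def proj(n,p):
    K,E=C[n]['intrinsics'],C[n]['extrinsics']
    c=(np.asarray(p,float)-E[:3,3])@E[:3,:3]
    return np.array([K[0,0]*c[0]/-c[2]+K[0,2], K[1,1]*-c[1]/-c[2]+K[1,2]])
def ray(n,uv,z):
    K,E=C[n]['intrinsics'],C[n]['extrinsics']
    d=E[:3,:3]@np.array([(uv[0]-K[0,2])/K[0,0],-(uv[1]-K[1,2])/K[1,1],-1])
    return E[:3,3]+d*(z-E[2,3])/d[2]
E
python3 - <<'E'
from h import *
f=lambda u,v:(u/4.5+230,v/4.5+160)
z=.01
c=np.array([ray("top",f(*p),z) for p in[(135,32),(580,62),(557,480),(107,452)]])
print(c.round(4),[np.linalg.norm(c[i]-c[(i+1)%4]).round(4) for i in range(4)])
o=c.mean(0); xa=(c[0]+c[1]-c[2]-c[3]); yaw=np.arctan2(xa[1],xa[0]); ya=(c[0]+c[3]-c[1]-c[2]);print(o,yaw,np.arctan2(-ya[0],ya[1]))
R=np.array([[np.cos(yaw),-np.sin(yaw),0],[np.sin(yaw),np.cos(yaw),0],[0,0,1]])
S=lambda x,y,z:R@[x,y,z]+[o[0],o[1],0]
P=lambda L,t,y:S(L*np.sin(t),y,.105+L*np.cos(t))
print("tip",[proj(n,P(.17,-.28,-.162)) for n in C])
for t in(-.09,0,.09):print("clip",t,[proj(n,P(.17,t,-.186)).round(1) for n in C])
print("grip",[proj(n,P(.135,-.28,.192)) for n in C],P(.135,-.28,.192),P(.135,0,.192))
print(ray("top",(199,190),.15))
np.savez("stand.npz",o=o,yaw=yaw)
E
```

```text
[[ 0.6694  0.0142  0.01  ]
 [ 0.6503 -0.3087  0.01  ]
 [ 0.3499 -0.2897  0.01  ]
 [ 0.3678  0.032   0.01  ]] [np.float64(0.3235), np.float64(0.3011), np.float64(0.3222), np.float64(0.3022)]
[ 0.50933338 -0.13805703  0.01      ] -0.061193715147820404 -0.057370252359951614
tip [array([376.43448061, 236.70675453]), array([398.8607226 , 292.76404157])]
clip -0.09 [array([386.5, 225.5]), array([420.7, 281. ])]
clip 0 [array([386.9, 219.8]), array([423.2, 272.7])]
clip 0.09 [array([387.1, 214.1]), array([425.2, 264.9])]
grip [array([245.27326079, 224.08873492]), array([212.21491229, 210.31559275])] [0.48383707 0.05586518 0.23474248] [0.52107525 0.05358359 0.24      ]
[0.58293977 0.19462367 0.15      ]
```

Emit:
apply_moves --rows '[[[0.49, -0.79, 0.32, 0, 0, -1, 1], [0.49, -0.79, 0.32, 0, 0, -1, 1], [0.49, -0.79, 0.32, 0, 0, -1, 1], [0.49, -0.79, 0.32, 0, 0, -1, 1], [0.49, -0.79, 0.32, 0, 0, -1, 1]]]'

```text
t: 0.6
position: [0.2628, 0.4098, 0.3217]
eef_rot: [0.357, 0.934, -0.0, -0.0]
contact_force: [1.7, 0.1, 0.2]
width: 0.998
finger_force: 0.0
```

Emit:
apply_moves --rows '[[[0.49, -0.79, 0, 0, 0, -1, 1], [0.49, -0.79, 0, 0, 0, -1, 1], [0.49, -0.79, 0, 0, 0, -1, 1], [0.49, -0.79, 0, 0, 0, -1, 1], [0.49, -0.79, 0, 0, 0, -1, 1]]]'

```text
t: 1.1
position: [0.3853, 0.2124, 0.3214]
eef_rot: [0.577, 0.817, 0.0, -0.0]
contact_force: [0.9, 0.8, -0.3]
width: 0.999
finger_force: 0.0
```

Emit:
apply_moves --rows '[[[0.49, -0.79, 0, 0, 0, -1, 1], [0.49, -0.79, 0, 0, 0, -1, 1], [0.49, -0.79, 0, 0, 0, -1, 1], [0.49, -0.79, 0, 0, 0, -1, 1], [0, 0, 0, 0, 0, 0, 1]]]'

```text
t: 1.6
position: [0.4845, 0.0516, 0.3207]
eef_rot: [0.729, 0.684, -0.001, 0.0]
contact_force: [-0.3, -0.5, 0.7]
width: 1.003
finger_force: 0.0
```

Emit:
apply_moves --rows '[[[0, 0.08, -0.6, 0, 0, 0, 1], [0, 0, -0.6, 0, 0, 0, 1], [0, 0, -0.52, 0, 0, 0, 1], [0, 0, 0, 0, 0, 0, 1], [0, 0, 0, 0, 0, 0, 0.5]]]'

```text
t: 2.1
position: [0.4825, 0.0606, 0.2357]
eef_rot: [0.726, 0.688, -0.0, -0.0]
contact_force: [-0.2, -0.4, 0.8]
width: 0.967
finger_force: 0.0
```

Emit:
apply_moves --rows '[[[0, 0, 0, 0, 0, 0, 0.3], [0, 0, 0, 0, 0, 0, 0.25], [0, 0, 0, 0, 0, 0, 0.2], [0, 0, 0, 0, 0, 0, 0], [0, 0, 0, 0, 0, 0, 0]]]'

```text
t: 2.6
position: [0.4831, 0.0601, 0.2359]
eef_rot: [0.726, 0.687, 0.0, 0.0]
contact_force: [-0.5, -0.4, 0.4]
width: 0.541
finger_force: 0.0
```

```bash
python3 - <<'E'
from h import *
s=env.state();print(s['t'],s['position'],s['contact_force'],s['ft_torque'],s['width'],s['finger_force'])
a=cams.camera("wrist");b=cams.camera("top");c=cams.camera("side")
for n,i in zip("wts",(a,b,c)):cv2.imwrite(f"pics/{n}1.png",i[:,:,::-1])
A=cv2.resize(a[:,:,::-1],(400,300)); B=cv2.resize(b[180:270,330:400,::-1],(350,450),interpolation=3)
D=cv2.resize(c[240:330,370:440,::-1],(350,450),interpolation=3)
v=np.zeros((600,800,3),np.uint8);v[:300,:400]=A;v[150:600,450:800]=B
v[300:600,0:233]=cv2.resize(D,(233,300));cv2.imwrite("pics/v1.png",v)
E
```

```text
2.6 [0.48307623 0.06013813 0.23590536] [-0.5318339  -0.35420526  0.35931819] [-0.08621041  0.02645619  0.01500248] 0.5406406480157627 0.0
```

View pics/v1.png

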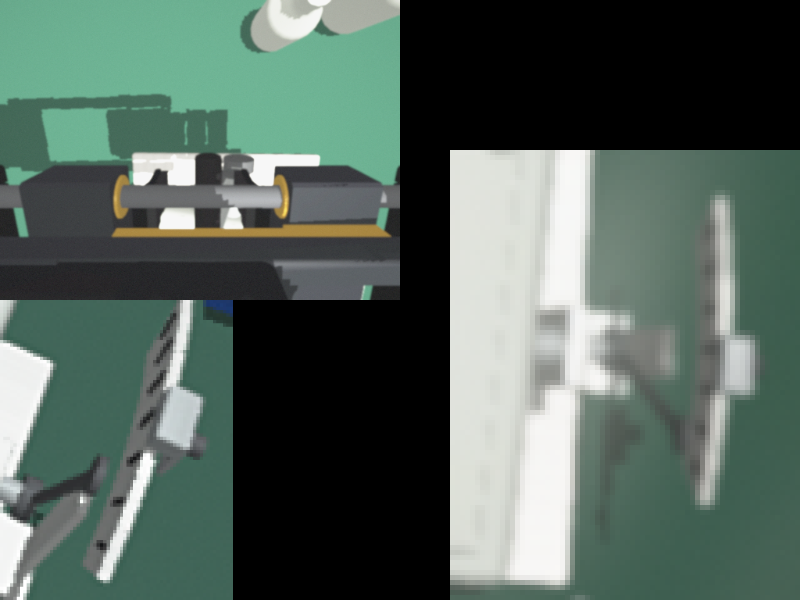

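Wrist view: the bar (208,200) sits centred between the fingers. Crops: the clip is centred at (387.8,223) in the top picture, so index ≈ −0.04. Next I'll finish closing and build a tilt gauge from the panel's far edge in the side camera.

Emit:
apply_moves --rows '[[[0, -0.08, 0, 0, 0, 0, 0], [0, 0, 0, 0, 0, 0, 0], [0, 0, 0, 0, 0, 0, 0], [0, 0, 0, 0, 0, 0, 0], [0, 0, 0, 0, 0, 0, 0]]]'

```text
t: 3.25
position: [0.4829, 0.0558, 0.2355]
eef_rot: [0.726, 0.687, -0.0, 0.0]
contact_force: [-0.1, -3.0, -0.1]
width: 0.197
finger_force: 30.0
```

```bash
cat >> h.py <<'E'
try:
    _s=np.load("stand.npz"); O=_s['o']; YAW=float(_s['yaw'])
    R=np.array([[np.cos(YAW),-np.sin(YAW),0],[np.sin(YAW),np.cos(YAW),0],[0,0,1]])
except FileNotFoundError: pass
def S(x,y,z): return R@[x,y,z]+[O[0],O[1],0]
TH=np.linspace(-.6,.6,241)
YS=np.linspace(-.085,.085,35)
PATH=np.array([[proj("side",S(.15*np.cos(t)+.02*np.sin(t),y,.105-.15*np.sin(t)+.02*np.cos(t))) for t in TH] for y in YS]).astype(np.float32)
def tilt(img):
    """far-edge crossing along each point's path, in rad (uncorrected)"""
    r=cv2.remap(img[:,:,0].astype(np.float32),PATH[...,0],PATH[...,1],cv2.INTER_LINEAR)
    out=[]
    for p in r:   # small theta = above the edge (table), larger = panel
        i=np.argmax(p>140)
        if 0<i: out.append(TH[i-1]+(140-p[i-1])/(p[i]-p[i-1])*(TH[1]-TH[0]))
    return np.median(out),np.std(out),len(out)
def phi(pos=None):
    p=env.state()['position'] if pos is None else pos
    q=R.T@(np.asarray(p)-[O[0],O[1],0])
    return np.arctan2(q[0],q[2]-.105),np.hypot(q[0],q[2]-.105),q
E
python3 - <<'E'
from h import *
for n in("side0","s1"):print(tilt(cv2.imread(f"pics/{n}.png")[:,:,::-1]))
print([tilt(cams.camera("side")) for _ in range(3)])
print(np.linalg.norm(np.diff(PATH[17],axis=0),axis=1)[[60,120,170]]/.005)
s=env.state();print(s['t'],s['width'],s['finger_force'],s['contact_force'],phi())
E
```

```text
(np.float64(-0.2592710472643375), np.float64(0.0075455055659413356), 35)
(np.float64(-0.2594216867536306), np.float64(0.00759237914296456), 35)
[(np.float64(-0.25919633060693736), np.float64(0.00756055186184502), 35), (np.float64(-0.25941155493259427), np.float64(0.0075836176693182345), 35), (np.float64(-0.2596720733493566), np.float64(0.007530338480265626), 35)]
[13.616966 29.814426 40.53995 ]
3.4 0.19536789609203078 29.998438954353333 [ 0.09308487 -2.76260289 -0.47381615] (np.float64(-0.2849620286935131), np.float64(0.13595741999082872), array([-0.03822049,  0.19187432,  0.23547457]))
```

Emit:
apply_moves --rows '[[[0.21, -0.01, 0.05, 0, 0, 0, 0], [0.22, -0.01, 0.04, 0, 0, 0, 0], [0.22, -0.01, 0.02, 0, 0, 0, 0], [0.22, -0.01, 0, 0, 0, 0, 0], [0, 0, 0, 0, 0, 0, 0]]]'

```text
t: 4.05
position: [0.527, 0.0537, 0.2414]
eef_rot: [0.726, 0.687, -0.0, 0.0]
contact_force: [-2.2, -4.6, 4.1]
width: 0.196
finger_force: 30.0
```

```bash
sed -i 's/print("rows",rows)/print("rows",json.dumps(rows,default=float))/' c.py; python3 c.py phi 0.08 1
```

```text
t=4.20 meas=[-0.2785 -0.2781 -0.2783] est th=-0.2800 w=0.000 b=6.25 off=0.000 cost=0.8 phi_cmd=0.040 phi_meas=0.038 F=[-1.9 -5.4  3.7]
rows [[0.11, -0.01, -0.01, 0, 0, 0, 0], [0.0, -0.0, 0.0, 0, 0, 0, 0], [0.0, -0.0, 0.0, 0, 0, 0, 0], [0.0, -0.0, 0.0, 0, 0, 0, 0], [0.0, -0.0, 0.0, 0, 0, 0, 0]]
pred [(-0.28, 0.0), (-0.28, 0.0), (-0.28, 0.0), (-0.28, 0.0), (-0.28, 0.0)] phi [0.04 0.08 0.08 0.08 0.08 0.08]
```

Emit:
apply_moves --rows '[[[0.11, -0.01, -0.01, 0, 0, 0, 0], [0, 0, 0, 0, 0, 0, 0], [0, 0, 0, 0, 0, 0, 0], [0, 0, 0, 0, 0, 0, 0], [0, 0, 0, 0, 0, 0, 0]]]'

```text
t: 4.7
position: [0.5315, 0.0534, 0.2409]
eef_rot: [0.726, 0.687, -0.0, 0.0]
contact_force: [-2.1, -5.0, 3.1]
width: 0.195
finger_force: 30.0
```

```bash
python3 c.py phi 0.12 1
```

```text
t=4.85 meas=[-0.2784 -0.2784 -0.2785] est th=-0.2800 w=0.000 b=6.25 off=0.000 cost=1.2 phi_cmd=0.080 phi_meas=0.076 F=[-3.1 -5.3  3.9]
rows [[0.11, -0.01, -0.01, 0, 0, 0, 0], [0.0, -0.0, 0.0, 0, 0, 0, 0], [0.0, -0.0, 0.0, 0, 0, 0, 0], [0.0, -0.0, 0.0, 0, 0, 0, 0], [0.0, -0.0, 0.0, 0, 0, 0, 0]]
pred [(-0.28, 0.0), (-0.28, 0.0), (-0.28, 0.0), (-0.28, 0.0), (-0.28, 0.0)] phi [0.08  0.121 0.121 0.121 0.121 0.121]
```

Emit:
apply_moves --rows '[[[0.11, -0.01, -0.01, 0, 0, 0, 0], [0, 0, 0, 0, 0, 0, 0], [0, 0, 0, 0, 0, 0, 0], [0, 0, 0, 0, 0, 0, 0], [0, 0, 0, 0, 0, 0, 0]]]'

```text
t: 5.35
position: [0.5369, 0.0531, 0.2402]
eef_rot: [0.726, 0.687, -0.0, -0.0]
contact_force: [-3.3, -3.5, 4.0]
width: 0.197
finger_force: 30.0
```

```bash
python3 c.py phi 0.15 1
```

```text
t=5.50 meas=[-0.2785 -0.2785 -0.2785] est th=-0.2800 w=0.000 b=6.26 off=0.000 cost=0.8 phi_cmd=0.121 phi_meas=0.116 F=[-2.2 -4.5  4.1]
rows [[0.08, -0.0, -0.01, 0, 0, 0, 0], [0.0, -0.0, 0.0, 0, 0, 0, 0], [0.0, -0.0, 0.0, 0, 0, 0, 0], [0.0, -0.0, 0.0, 0, 0, 0, 0], [0.0, -0.0, 0.0, 0, 0, 0, 0]]
pred [(-0.28, 0.0), (-0.28, -0.0), (-0.28, 0.0), (-0.28, 0.0), (-0.28, 0.0)] phi [0.121 0.151 0.151 0.151 0.151 0.151]
```

Emit:
apply_moves --rows '[[[0.08, 0, -0.01, 0, 0, 0, 0], [0, 0, 0, 0, 0, 0, 0], [0, 0, 0, 0, 0, 0, 0], [0, 0, 0, 0, 0, 0, 0], [0, 0, 0, 0, 0, 0, 0]]]'

```text
t: 6.0
position: [0.5408, 0.0528, 0.2394]
eef_rot: [0.726, 0.687, -0.0, 0.0]
contact_force: [-2.9, -5.6, 3.0]
width: 0.197
finger_force: 30.0
```

```bash
python3 c.py phi 0.18 1
```

```text
t=6.15 meas=[-0.2632 -0.2612 -0.2563] est th=-0.2800 w=0.000 b=6.26 off=0.000 cost=67.1 phi_cmd=0.151 phi_meas=0.146 F=[-2.  -5.4  1.6]
rows [[0.08, -0.0, -0.01, 0, 0, 0, 0], [0.0, -0.0, 0.0, 0, 0, 0, 0], [0.0, -0.0, 0.0, 0, 0, 0, 0], [0.0, -0.0, 0.0, 0, 0, 0, 0], [0.0, -0.0, 0.0, 0, 0, 0, 0]]
pred [(-0.279, 0.02), (-0.277, 0.03), (-0.273, 0.05), (-0.267, 0.07), (-0.259, 0.09)] phi [0.151 0.181 0.181 0.181 0.181 0.181]
```

```bash
python3 - <<'E'
import json;L=json.load(open("log.json"));L['pend']=None;L['b']=6.65;json.dump(L,open("log.json","w"))
E
N=1 python3 c.py ctl -0.04 0.2
```

```text
t=6.20 meas=[-0.2527] est th=-0.2474 w=0.101 b=6.61 off=-0.000 cost=0.5 phi_cmd=0.151 phi_meas=0.146 F=[-2.6 -5.4  3.2]
rows [[0.07, -0.0, -0.01, 0, 0, 0, 0], [-0.06, 0.0, 0.01, 0, 0, 0, 0], [-0.05, 0.0, 0.01, 0, 0, 0, 0], [-0.04, 0.0, 0.01, 0, 0, 0, 0], [-0.03, 0.0, 0.0, 0, 0, 0, 0]]
pred [(-0.236, 0.14), (-0.22, 0.16), (-0.203, 0.18), (-0.184, 0.19), (-0.164, 0.21)] phi [0.151 0.177 0.154 0.136 0.121 0.11 ]
```

Emit:
apply_moves --rows '[[[0.07, 0, -0.01, 0, 0, 0, 0], [-0.06, 0, 0.01, 0, 0, 0, 0], [-0.05, 0, 0.01, 0, 0, 0, 0], [-0.04, 0, 0.01, 0, 0, 0, 0], [-0.03, 0, 0, 0, 0, 0, 0]]]'

```text
t: 6.7
position: [0.5361, 0.0532, 0.2404]
eef_rot: [0.726, 0.687, 0.0, 0.0]
contact_force: [1.6, -3.3, -0.9]
width: 0.196
finger_force: 30.0
```

```bash
N=2 python3 c.py ctl -0.04 0.2
```

```text
t=6.80 meas=[-0.1828 -0.1738] est th=-0.1659 w=0.168 b=6.51 off=-0.001 cost=0.2 phi_cmd=0.110 phi_meas=0.109 F=[ 2.  -4.1 -3.5]
rows [[0.03, -0.0, -0.0, 0, 0, 0, 0], [-0.06, 0.0, 0.01, 0, 0, 0, 0], [-0.04, 0.0, 0.0, 0, 0, 0, 0], [-0.04, 0.0, 0.0, 0, 0, 0, 0], [-0.04, 0.0, 0.0, 0, 0, 0, 0]]
pred [(-0.148, 0.19), (-0.129, 0.2), (-0.108, 0.21), (-0.087, 0.21), (-0.066, 0.22)] phi [0.11  0.121 0.099 0.084 0.069 0.054]
```

Emit:
apply_moves --rows '[[[0.03, 0, 0, 0, 0, 0, 0], [-0.06, 0, 0.01, 0, 0, 0, 0], [-0.04, 0, 0, 0, 0, 0, 0], [-0.04, 0, 0, 0, 0, 0, 0], [-0.04, 0, 0, 0, 0, 0, 0]]]'

```text
t: 7.3
position: [0.5285, 0.0536, 0.2414]
eef_rot: [0.726, 0.687, 0.001, 0.0]
contact_force: [2.1, -0.5, -3.1]
width: 0.197
finger_force: 30.0
```

```bash
N=2 python3 c.py ctl -0.04 0.2
```

```text
t=7.40 meas=[-0.0837 -0.0761] est th=-0.0672 w=0.168 b=6.40 off=-0.004 cost=0.3 phi_cmd=0.054 phi_meas=0.054 F=[ 2.4 -0.4 -1.5]
rows [[-0.15, 0.01, 0.0, 0, 0, 0, 0], [-0.12, 0.01, -0.0, 0, 0, 0, 0], [0.04, -0.0, 0.0, 0, 0, 0, 0], [0.04, -0.0, 0.0, 0, 0, 0, 0], [0.02, -0.0, 0.0, 0, 0, 0, 0]]
pred [(-0.052, 0.14), (-0.04, 0.09), (-0.032, 0.06), (-0.028, 0.03), (-0.026, 0.01)] phi [ 0.054 -0.001 -0.045 -0.03  -0.016 -0.008]
```

Emit:
apply_moves --rows '[[[-0.15, 0.01, 0, 0, 0, 0, 0], [-0.12, 0.01, 0, 0, 0, 0, 0], [0.04, 0, 0, 0, 0, 0, 0], [0.04, 0, 0, 0, 0, 0, 0], [0.02, 0, 0, 0, 0, 0, 0]]]'

```text
t: 7.9
position: [0.5199, 0.0542, 0.2422]
eef_rot: [0.726, 0.687, -0.0, -0.0]
contact_force: [-1.4, -1.1, 8.5]
width: 0.195
finger_force: 30.0
```

```bash
N=3 python3 c.py ctl -0.04 0.2
```

```text
t=8.05 meas=[-0.0389 -0.0397 -0.0407] est th=-0.0434 w=-0.049 b=6.23 off=-0.006 cost=0.2 phi_cmd=-0.008 phi_meas=-0.009 F=[-1.8 -0.8  7.4]
rows [[0.19, -0.01, -0.01, 0, 0, 0, 0], [-0.02, 0.0, 0.0, 0, 0, 0, 0], [-0.01, 0.0, 0.0, 0, 0, 0, 0], [-0.02, 0.0, 0.0, 0, 0, 0, 0], [0.0, -0.0, 0.0, 0, 0, 0, 0]]
pred [(-0.048, -0.03), (-0.05, -0.02), (-0.051, -0.01), (-0.051, 0.0), (-0.051, 0.01)] phi [-0.008  0.062  0.054  0.051  0.043  0.043]
```

Emit:
apply_moves --rows '[[[0.19, -0.01, -0.01, 0, 0, 0, 0], [-0.02, 0, 0, 0, 0, 0, 0], [-0.01, 0, 0, 0, 0, 0, 0], [-0.02, 0, 0, 0, 0, 0, 0], [0, 0, 0, 0, 0, 0, 0]]]'

```text
t: 8.55
position: [0.5271, 0.0537, 0.2416]
eef_rot: [0.726, 0.687, 0.0, 0.0]
contact_force: [0.7, -0.1, 5.7]
width: 0.197
finger_force: 30.0
```

View pics/v2.png

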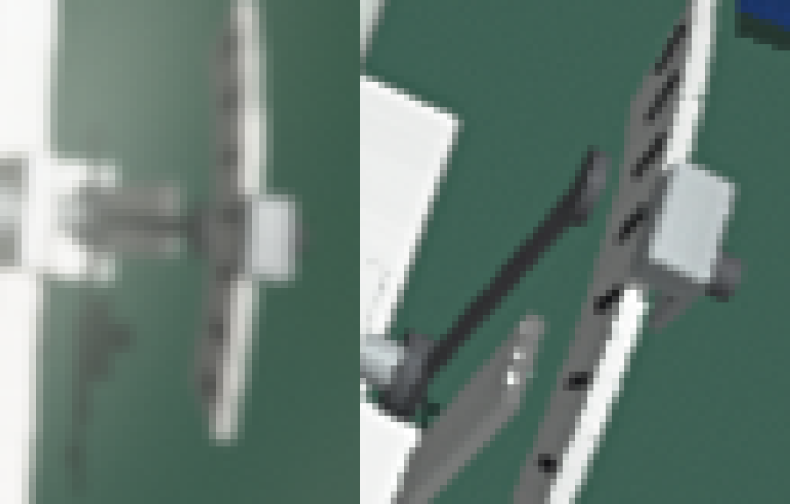

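In the top crop the pointer tip, at about (215,232), sits beside the clip, centred at (272,238). That puts it about 2 mm from the middle. I'll hold it there.

Emit:
apply_moves --rows '[[[-0.06, 0, 0, 0, 0, 0, 0], [0, 0, 0, 0, 0, 0, 0], [0, 0, 0, 0, 0, 0, 0], [0.01, 0, 0, 0, 0, 0, 0], [0, 0, 0, 0, 0, 0, 0]]]'

```text
t: 9.25
position: [0.5251, 0.0538, 0.2416]
eef_rot: [0.726, 0.687, 0.001, 0.0]
contact_force: [1.8, 0.3, 5.5]
width: 0.197
finger_force: 30.0
```

```bash
N=3 python3 c.py ctl -0.05 0.2
```

```text
t=9.40 meas=[-0.042 -0.042 -0.042] est th=-0.0421 w=-0.003 b=6.31 off=-0.006 cost=0.0 phi_cmd=0.025 phi_meas=0.029 F=[1.2 0.4 5.9]
rows [[-0.14, 0.01, -0.0, 0, 0, 0, 0], [0.19, -0.01, -0.0, 0, 0, 0, 0], [0.0, -0.0, 0.0, 0, 0, 0, 0], [0.0, -0.0, 0.0, 0, 0, 0, 0], [-0.01, 0.0, 0.0, 0, 0, 0, 0]]
pred [(-0.044, -0.03), (-0.047, -0.03), (-0.05, -0.02), (-0.051, -0.01), (-0.052, -0.01)] phi [ 0.025 -0.027  0.043  0.043  0.043  0.04 ]
```

Emit:
apply_moves --rows '[[[-0.14, 0.01, 0, 0, 0, 0, 0], [0.19, -0.01, 0, 0, 0, 0, 0], [0, 0, 0, 0, 0, 0, 0], [0, 0, 0, 0, 0, 0, 0], [-0.01, 0, 0, 0, 0, 0, 0]]]'

```text
t: 9.9
position: [0.5258, 0.0539, 0.2411]
eef_rot: [0.726, 0.687, -0.0, -0.001]
contact_force: [-0.7, -0.3, 7.2]
width: 0.194
finger_force: 30.0
```

```bash
N=4 python3 c.py ctl -0.05 0.2
```

```text
t=10.10 meas=[-0.0477 -0.0476 -0.0477 -0.0476] est th=-0.0468 w=0.011 b=6.30 off=-0.006 cost=0.0 phi_cmd=0.040 phi_meas=0.034 F=[-1.6  0.7  7.5]
rows [[-0.04, 0.0, 0.0, 0, 0, 0, 0], [-0.0, 0.0, 0.0, 0, 0, 0, 0], [-0.0, 0.0, 0.0, 0, 0, 0, 0], [0.01, -0.0, -0.0, 0, 0, 0, 0], [-0.0, 0.0, 0.0, 0, 0, 0, 0]]
pred [(-0.046, 0.01), (-0.045, 0.0), (-0.045, 0.0), (-0.045, -0.0), (-0.045, -0.0)] phi [0.04  0.025 0.025 0.025 0.029 0.029]
```

Emit:
apply_moves --rows '[[[-0.04, 0, 0, 0, 0, 0, 0], [0, 0, 0, 0, 0, 0, 0], [0, 0, 0, 0, 0, 0, 0], [0.01, 0, 0, 0, 0, 0, 0], [0, 0, 0, 0, 0, 0, 0]]]'

```text
t: 10.6
position: [0.5245, 0.054, 0.2411]
eef_rot: [0.726, 0.687, -0.0, -0.001]
contact_force: [-0.5, 0.9, 6.6]
width: 0.196
finger_force: 30.0
```

```bash
N=4 python3 c.py ctl -0.05 0.2
```

```text
t=10.80 meas=[-0.0509 -0.0517 -0.0518 -0.0532] est th=-0.0545 w=-0.024 b=6.25 off=-0.008 cost=0.0 phi_cmd=0.029 phi_meas=0.025 F=[-0.4  1.   6. ]
rows [[0.07, -0.0, -0.0, 0, 0, 0, 0], [-0.01, 0.0, 0.0, 0, 0, 0, 0], [-0.01, 0.0, 0.0, 0, 0, 0, 0], [-0.01, 0.0, 0.0, 0, 0, 0, 0], [0.0, -0.0, 0.0, 0, 0, 0, 0]]
pred [(-0.056, -0.01), (-0.057, -0.01), (-0.058, -0.0), (-0.058, 0.0), (-0.057, 0.0)] phi [0.029 0.054 0.051 0.047 0.043 0.043]
```

Emit:
apply_moves --rows '[[[0.07, 0, 0, 0, 0, 0, 0], [-0.01, 0, 0, 0, 0, 0, 0], [-0.01, 0, 0, 0, 0, 0, 0], [-0.01, 0, 0, 0, 0, 0, 0], [0, 0, 0, 0, 0, 0, 0]]]'

```text
t: 11.3
position: [0.5263, 0.0539, 0.241]
eef_rot: [0.726, 0.687, -0.0, -0.001]
contact_force: [-0.4, 0.6, 7.0]
width: 0.197
finger_force: 30.0
```

```bash
N=4 python3 c.py ctl -0.05 0.2
```

```text
t=11.50 meas=[-0.0534 -0.0532 -0.0532 -0.0532] est th=-0.0512 w=0.020 b=6.25 off=-0.007 cost=0.2 phi_cmd=0.043 phi_meas=0.038 F=[-0.3  0.4  6.6]
rows [[-0.05, 0.0, 0.0, 0, 0, 0, 0], [-0.0, 0.0, 0.0, 0, 0, 0, 0], [-0.0, 0.0, 0.0, 0, 0, 0, 0], [0.01, -0.0, -0.0, 0, 0, 0, 0], [-0.0, 0.0, 0.0, 0, 0, 0, 0]]
pred [(-0.049, 0.02), (-0.048, 0.01), (-0.047, 0.0), (-0.047, 0.0), (-0.047, -0.0)] phi [0.043 0.025 0.025 0.025 0.029 0.029]
```

Emit:
apply_moves --rows '[[[-0.05, 0, 0, 0, 0, 0, 0], [0, 0, 0, 0, 0, 0, 0], [0, 0, 0, 0, 0, 0, 0], [0.01, 0, 0, 0, 0, 0, 0], [0, 0, 0, 0, 0, 0, 0]]]'

```text
t: 12.0
position: [0.5247, 0.054, 0.2411]
eef_rot: [0.726, 0.687, 0.0, -0.0]
contact_force: [-0.5, 0.5, 6.3]
width: 0.191
finger_force: 30.0
```

```bash
N=4 python3 c.py ctl -0.05 0.2
```

```text
t=12.20 meas=[-0.0572 -0.0577 -0.0591 -0.0594] est th=-0.0625 w=-0.039 b=6.16 off=-0.009 cost=0.2 phi_cmd=0.029 phi_meas=0.026 F=[-0.2  0.8  5.5]
rows [[0.13, -0.01, -0.01, 0, 0, 0, 0], [-0.01, 0.0, 0.0, 0, 0, 0, 0], [-0.02, 0.0, 0.0, 0, 0, 0, 0], [-0.03, 0.0, 0.0, 0, 0, 0, 0], [-0.01, 0.0, 0.0, 0, 0, 0, 0]]
pred [(-0.066, -0.02), (-0.067, -0.0), (-0.067, 0.01), (-0.066, 0.01), (-0.064, 0.01)] phi [0.029 0.076 0.073 0.065 0.054 0.051]
```

Emit:
apply_moves --rows '[[[0.13, -0.01, -0.01, 0, 0, 0, 0], [-0.01, 0, 0, 0, 0, 0, 0], [-0.02, 0, 0, 0, 0, 0, 0], [-0.03, 0, 0, 0, 0, 0, 0], [-0.01, 0, 0, 0, 0, 0, 0]]]'

```text
t: 12.7
position: [0.5277, 0.0537, 0.2408]
eef_rot: [0.726, 0.687, 0.0, -0.0]
contact_force: [0.7, 2.1, 6.0]
width: 0.197
finger_force: 30.0
```

```bash
N=4 python3 c.py ctl -0.05 0.2
```

```text
t=12.90 meas=[-0.0499 -0.0466 -0.0452 -0.0415] est th=-0.0375 w=0.075 b=6.29 off=-0.005 cost=0.2 phi_cmd=0.051 phi_meas=0.049 F=[1.3 1.8 6.7]
rows [[-0.21, 0.01, 0.0, 0, 0, 0, 0], [0.02, -0.0, 0.0, 0, 0, 0, 0], [0.03, -0.0, 0.0, 0, 0, 0, 0], [0.03, -0.0, 0.0, 0, 0, 0, 0], [0.03, -0.0, -0.0, 0, 0, 0, 0]]
pred [(-0.031, 0.05), (-0.028, 0.02), (-0.027, -0.0), (-0.028, -0.01), (-0.029, -0.02)] phi [ 0.051 -0.027 -0.019 -0.008  0.003  0.014]
```

Emit:
apply_moves --rows '[[[-0.21, 0.01, 0, 0, 0, 0, 0], [0.02, 0, 0, 0, 0, 0, 0], [0.03, 0, 0, 0, 0, 0, 0], [0.03, 0, 0, 0, 0, 0, 0], [0.03, 0, 0, 0, 0, 0, 0]]]'

```text
t: 13.4
position: [0.5221, 0.0541, 0.2406]
eef_rot: [0.726, 0.688, -0.0, -0.001]
contact_force: [-1.0, 1.9, 9.0]
width: 0.197
finger_force: 30.0
```

```bash
N=4 python3 c.py ctl -0.045 0.2
```

```text
t=13.60 meas=[-0.0449 -0.0461 -0.0502 -0.0518] est th=-0.0565 w=-0.076 b=6.13 off=-0.009 cost=0.3 phi_cmd=0.014 phi_meas=0.007 F=[-2.   2.4  8.3]
rows [[0.29, -0.02, -0.02, 0, 0, 0, 0], [-0.12, 0.01, 0.01, 0, 0, 0, 0], [-0.03, 0.0, 0.0, 0, 0, 0, 0], [-0.01, 0.0, 0.0, 0, 0, 0, 0], [-0.03, 0.0, 0.0, 0, 0, 0, 0]]
pred [(-0.062, -0.03), (-0.064, -0.01), (-0.064, 0.0), (-0.064, 0.01), (-0.062, 0.02)] phi [0.014 0.121 0.076 0.065 0.062 0.051]
```

Emit:
apply_moves --rows '[[[0.29, -0.02, -0.02, 0, 0, 0, 0], [-0.12, 0.01, 0.01, 0, 0, 0, 0], [-0.03, 0, 0, 0, 0, 0, 0], [-0.01, 0, 0, 0, 0, 0, 0], [-0.03, 0, 0, 0, 0, 0, 0]]]'

```text
t: 14.1
position: [0.5279, 0.0536, 0.2396]
eef_rot: [0.726, 0.687, 0.001, -0.0]
contact_force: [3.0, 4.4, 2.8]
width: 0.197
finger_force: 30.0
```

```bash
python3 - <<'E'
s=open('c.py').read()
s=s.replace("""    L['k']+=L['pend']['k'];""","""    K=L['pend']['k']; d1=phi()[0]-K[-1][1]; d0=L.get('d',0.); L['d']=d1
    L['k']+=[[a,q+d0+(d1-d0)*i/5] for i,(a,q) in enumerate(K)];""")
s=s.replace("L['k'].append([t,PH(L['x'])])","L['k'].append([t,PH(L['x'])+L.get('d',0.)])")
open('c.py','w').write(s)
E
N=4 python3 c.py ctl -0.05 0.2
```

```text
t=14.30 meas=[-0.0557 -0.0531 -0.0509 -0.0501] est th=-0.0469 w=0.050 b=6.18 off=-0.006 cost=0.2 phi_cmd=0.051 phi_meas=0.049 F=[2.3 4.4 2.7]
rows [[-0.2, 0.01, 0.0, 0, 0, 0, 0], [0.1, -0.01, 0.0, 0, 0, 0, 0], [0.02, -0.0, -0.0, 0, 0, 0, 0], [0.01, -0.0, -0.0, 0, 0, 0, 0], [0.01, -0.0, -0.0, 0, 0, 0, 0]]
pred [(-0.043, 0.02), (-0.042, 0.01), (-0.042, -0.0), (-0.042, -0.0), (-0.043, -0.01)] phi [ 0.051 -0.023  0.014  0.021  0.025  0.029]
```

Emit:
apply_moves --rows '[[[-0.2, 0.01, 0, 0, 0, 0, 0], [0.1, -0.01, 0, 0, 0, 0, 0], [0.02, 0, 0, 0, 0, 0, 0], [0.01, 0, 0, 0, 0, 0, 0], [0.01, 0, 0, 0, 0, 0, 0]]]'

```text
t: 14.8
position: [0.524, 0.0537, 0.2393]
eef_rot: [0.726, 0.687, -0.001, -0.002]
contact_force: [-2.3, 5.5, 6.3]
width: 0.194
finger_force: 30.0
```

```bash
N=4 python3 c.py ctl -0.05 0.15
```

```text
t=15.00 meas=[-0.0473 -0.0475 -0.0491 -0.0506] est th=-0.0523 w=-0.035 b=6.18 off=-0.007 cost=0.1 phi_cmd=0.029 phi_meas=0.022 F=[-1.9  5.4  5.7]
rows [[0.09, -0.01, -0.0, 0, 0, 0, 0], [-0.03, 0.0, 0.0, 0, 0, 0, 0], [0.0, -0.0, 0.0, 0, 0, 0, 0], [-0.01, 0.0, 0.0, 0, 0, 0, 0], [-0.01, 0.0, 0.0, 0, 0, 0, 0]]
pred [(-0.055, -0.02), (-0.057, -0.01), (-0.057, -0.0), (-0.057, 0.0), (-0.057, 0.0)] phi [0.029 0.062 0.051 0.051 0.047 0.043]
```

Emit:
apply_moves --rows '[[[0.09, 0.01, 0, 0, 0, 0, 0], [-0.03, 0, 0.01, 0, 0, 0, 0], [0, 0, 0.01, 0, 0, 0, 0], [-0.01, 0, 0, 0, 0, 0, 0], [-0.01, 0, 0, 0, 0, 0, 0]]]'

```text
t: 15.5
position: [0.5261, 0.0536, 0.2392]
eef_rot: [0.726, 0.687, -0.001, -0.001]
contact_force: [0.5, 2.1, -5.7]
width: 0.196
finger_force: 30.0
```

```bash
N=3 python3 c.py ctl 0.275 0.16
```

```text
t=15.65 meas=[-0.0508 -0.0509 -0.0503] est th=-0.0490 w=0.019 b=6.28 off=-0.004 cost=0.1 phi_cmd=0.043 phi_meas=0.037 F=[-0.5  1.5 -8.6]
rows [[0.2, -0.01, -0.02, 0, 0, 0, 0], [-0.06, 0.0, 0.01, 0, 0, 0, 0], [-0.06, 0.0, 0.01, 0, 0, 0, 0], [-0.06, 0.0, 0.0, 0, 0, 0, 0], [-0.05, 0.0, 0.0, 0, 0, 0, 0]]
pred [(-0.045, 0.07), (-0.036, 0.11), (-0.024, 0.14), (-0.009, 0.16), (0.007, 0.17)] phi [0.043 0.117 0.095 0.073 0.051 0.032]
```

Emit:
apply_moves --rows '[[[0.2, -0.01, -0.02, 0, 0, 0, 0], [-0.06, 0, 0, 0, 0, 0, 0], [-0.06, 0, 0.01, 0, 0, 0, 0], [-0.06, 0, 0, 0, 0, 0, 0], [-0.05, 0, 0, 0, 0, 0, 0]]]'

```text
t: 16.15
position: [0.5256, 0.0534, 0.2402]
eef_rot: [0.726, 0.687, 0.001, 0.0]
contact_force: [2.2, 4.6, -8.6]
width: 0.194
finger_force: 30.0
```

```bash
N=3 python3 c.py ctl 0.275 0.16
```

```text
t=16.30 meas=[-0.006  -0.0001  0.0068] est th=0.0142 w=0.147 b=6.16 off=-0.007 cost=0.1 phi_cmd=0.032 phi_meas=0.032 F=[ 1.4  4.1 -7.8]
rows [[-0.02, 0.0, 0.0, 0, 0, 0, 0], [-0.05, 0.0, 0.0, 0, 0, 0, 0], [-0.04, 0.0, -0.0, 0, 0, 0, 0], [-0.02, 0.0, -0.0, 0, 0, 0, 0], [-0.04, 0.0, -0.0, 0, 0, 0, 0]]
pred [(0.03, 0.16), (0.046, 0.17), (0.063, 0.17), (0.08, 0.17), (0.097, 0.17)] phi [ 0.032  0.025  0.006 -0.008 -0.016 -0.03 ]
```

Emit:
apply_moves --rows '[[[-0.02, 0, 0, 0, 0, 0, 0], [-0.05, 0, 0, 0, 0, 0, 0], [-0.04, 0, 0, 0, 0, 0, 0], [-0.02, 0, 0, 0, 0, 0, 0], [-0.04, 0, 0, 0, 0, 0, 0]]]'

```text
t: 16.8
position: [0.5176, 0.0539, 0.2406]
eef_rot: [0.726, 0.688, 0.001, 0.0]
contact_force: [2.7, 6.9, -7.0]
width: 0.198
finger_force: 30.0
```

```bash
N=3 python3 c.py ctl 0.275 0.14
```

```text
t=16.95 meas=[0.0816 0.0872 0.0935] est th=0.1004 w=0.130 b=6.26 off=-0.015 cost=0.4 phi_cmd=-0.030 phi_meas=-0.027 F=[ 3.5  6.  -6.2]
rows [[0.02, -0.0, 0.0, 0, 0, 0, 0], [-0.02, 0.0, -0.0, 0, 0, 0, 0], [-0.04, 0.0, -0.0, 0, 0, 0, 0], [-0.03, 0.0, -0.0, 0, 0, 0, 0], [-0.02, 0.0, -0.0, 0, 0, 0, 0]]
pred [(0.114, 0.14), (0.128, 0.14), (0.142, 0.15), (0.157, 0.15), (0.171, 0.15)] phi [-0.03  -0.023 -0.03  -0.045 -0.056 -0.064]
```

Emit:
apply_moves --rows '[[[0.02, 0, 0, 0, 0, 0, 0], [-0.02, 0.01, 0, 0, 0, 0, 0], [-0.04, 0, 0, 0, 0, 0, 0], [-0.03, 0, 0, 0, 0, 0, 0], [-0.02, 0, 0, 0, 0, 0, 0]]]'

```text
t: 17.45
position: [0.5131, 0.0542, 0.2406]
eef_rot: [0.726, 0.687, 0.001, 0.0]
contact_force: [3.4, 5.6, -6.9]
width: 0.201
finger_force: 30.0
```

```bash
N=3 python3 c.py ctl 0.275 0.12
```

```text
t=17.60 meas=[0.149  0.1533 0.1569] est th=0.1606 w=0.071 b=6.64 off=-0.018 cost=0.5 phi_cmd=-0.064 phi_meas=-0.060 F=[ 2.8  5.4 -6.5]
rows [[0.14, -0.01, 0.01, 0, 0, 0, 0], [-0.03, 0.0, -0.0, 0, 0, 0, 0], [-0.05, 0.0, -0.0, 0, 0, 0, 0], [-0.03, 0.0, -0.0, 0, 0, 0, 0], [-0.03, 0.0, -0.0, 0, 0, 0, 0]]
pred [(0.169, 0.09), (0.179, 0.11), (0.191, 0.13), (0.204, 0.13), (0.218, 0.14)] phi [-0.064 -0.012 -0.023 -0.041 -0.053 -0.064]
```

Emit:
apply_moves --rows '[[[0.11, -0.01, 0.01, 0, 0, 0, 0], [-0.03, 0, 0, 0, 0, 0, 0], [-0.05, 0, 0, 0, 0, 0, 0], [-0.03, 0, 0, 0, 0, 0, 0], [0, 0, 0, 0, 0, 0, 0]]]'

```text
t: 18.1
position: [0.5126, 0.0542, 0.2407]
eef_rot: [0.726, 0.688, 0.001, -0.0]
contact_force: [2.3, 7.6, -9.0]
width: 0.192
finger_force: 30.0
```

```bash
N=3 python3 c.py ctl 0.29 0.12
```

```text
t=18.25 meas=[0.2019 0.2066 0.2106] est th=0.2157 w=0.093 b=6.85 off=-0.019 cost=0.4 phi_cmd=-0.064 phi_meas=-0.061 F=[ 3.3  7.  -8.3]
rows [[0.07, -0.0, 0.0, 0, 0, 0, 0], [-0.03, 0.0, -0.0, 0, 0, 0, 0], [-0.03, 0.0, -0.0, 0, 0, 0, 0], [-0.02, 0.0, -0.0, 0, 0, 0, 0], [-0.19, 0.01, -0.02, 0, 0, 0, 0]]
pred [(0.226, 0.11), (0.237, 0.12), (0.25, 0.13), (0.264, 0.14), (0.276, 0.11)] phi [-0.064 -0.038 -0.049 -0.06  -0.067 -0.138]
```

Emit:
apply_moves --rows '[[[0.06, 0, 0, 0, 0, 0, 0], [-0.03, 0, 0, 0, 0, 0, 0], [-0.03, 0, 0, 0, 0, 0, 0], [-0.02, 0, 0, 0, 0, 0, 0], [-0.04, 0, 0, 0, 0, 0, 0]]]'

```text
t: 18.75
position: [0.5098, 0.0543, 0.2407]
eef_rot: [0.726, 0.688, 0.001, -0.0]
contact_force: [3.4, 9.0, -9.2]
width: 0.198
finger_force: 30.0
```

```bash
N=3 python3 c.py ctl 0.29 0.12
```

```text
t=18.90 meas=[0.2582 0.2585 0.2588] est th=0.2800 w=0.000 b=6.89 off=-0.020 cost=77.2 phi_cmd=-0.138 phi_meas=-0.084 F=[ 2.5  8.1 -8.2]
rows [[0.13, -0.01, 0.01, 0, 0, 0, 0], [0.01, -0.0, 0.0, 0, 0, 0, 0], [0.0, -0.0, 0.0, 0, 0, 0, 0], [0.0, -0.0, 0.0, 0, 0, 0, 0], [0.0, -0.0, 0.0, 0, 0, 0, 0]]
pred [(0.28, -0.0), (0.28, 0.0), (0.28, 0.0), (0.28, 0.0), (0.28, 0.0)] phi [-0.138 -0.089 -0.086 -0.086 -0.086 -0.086]
```

Emit:
apply_moves --rows '[[[0.05, 0, -0.01, 0, 0, 0, 0], [0.1, 0, -0.01, 0, 0, 0, 0], [0.1, 0, 0, 0, 0, 0, 0], [0.1, 0, 0, 0, 0, 0, 0], [0.1, -0.01, 0, 0, 0, 0, 0]]]'

```text
t: 19.4
position: [0.5323, 0.0525, 0.2404]
eef_rot: [0.726, 0.687, 0.0, 0.0]
contact_force: [-2.9, 3.7, 2.4]
width: 0.199
finger_force: 30.0
```

```bash
python3 - <<'E'
from h import *
print([tilt(cams.camera("side"))[0] for _ in range(2)],phi(),env.state()['contact_force'],env.state()['t'])
E
```

```text
[np.float64(0.26621939957141877), np.float64(0.26621996305882933)] (np.float64(0.08629652980185454), np.float64(0.1357036007399721), array([0.01169622, 0.19161195, 0.24019862])) [-0.74271524  3.92048419  2.56407957] 19.5
```

Emit:
apply_moves --rows '[[[0.1, 0, -0.01, 0, 0, 0, 0], [0.1, -0.01, -0.01, 0, 0, 0, 0], [0.1, 0, -0.02, 0, 0, 0, 0], [0.1, -0.01, -0.02, 0, 0, 0, 0], [0.12, 0, -0.03, 0, 0, 0, 0]]]'

```text
t: 20.0
position: [0.5581, 0.0509, 0.2345]
eef_rot: [0.726, 0.687, -0.001, 0.0]
contact_force: [-3.1, -2.8, -0.1]
width: 0.2
finger_force: 30.1
```

Emit:
apply_moves --rows '[[[0, 0, 0, 0, 0, 0, 0], [0, 0, 0, 0, 0, 0, 0.25], [0, 0, 0, 0, 0, 0, 0.3], [0, 0, 0, 0, 0, 0, 0.45], [0, 0, 0, 0, 0, 0, 0.6]]]'

```text
t: 20.5
position: [0.5581, 0.0518, 0.2353]
eef_rot: [0.726, 0.687, 0.0, 0.0]
contact_force: [-0.1, -0.1, 0.4]
width: 0.4
finger_force: 0.0
```

Emit:
apply_moves --rows '[[[0, 0, 0, 0, 0, 0, 0.8], [0, 0, 0, 0, 0, 0, 1], [0, 0, 0, 0, 0, 0, 1], [0, 0, 0, 0, 0, 0, 1], [0, 0, 0, 0, 0, 0, 1]]]'

```text
t: 21.0
position: [0.5579, 0.0516, 0.235]
eef_rot: [0.726, 0.687, 0.0, 0.0]
contact_force: [-1.0, -0.5, 0.4]
width: 0.851
finger_force: 0.0
```

```bash
python3 - <<'E'
from h import *
a=cams.camera("side");b=cams.camera("wrist");print(tilt(a),phi(),env.state()['contact_force'],env.state()['width'],env.state()['t'])
v=np.hstack([a[:,:,::-1][60:384,100:500],b[:,:,::-1][60:384,56:456]]);cv2.imwrite("pics/v3.png",v)
E
```

```text
(np.float64(0.2661103463917971), np.float64(0.0024050218840418074), 35) (np.float64(0.27660233432138165), np.float64(0.1351675388245639), array([0.03691273, 0.19231894, 0.23502967])) [-1.13141784 -0.40989702 -0.68342985] 0.9329805354301829 21.1
```

View pics/v3.png

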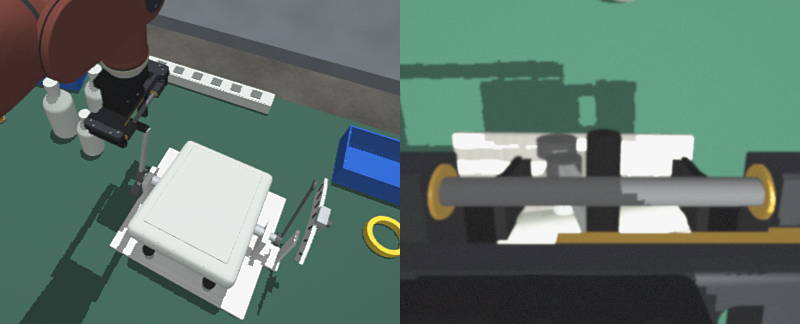

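The panel lies on its far rests, with the near posts uncovered at (150,250) and (208,283). The bar at (603,160) is free between the open fingers and the bottle is upright. Next I'll lift straight out.

Emit:
apply_moves --rows '[[[0, 0, 0.2, 0, 0, 0, 1], [0, 0, 0.3, 0, 0, 0, 1], [0, 0, 0.5, 0, 0, 0, 1], [0, 0, 0.5, 0, 0, 0, 1], [0, 0, 0.3, 0, 0, 0, 1]]]'

```text
t: 21.6
position: [0.5589, 0.0516, 0.3291]
eef_rot: [0.726, 0.687, 0.002, 0.002]
contact_force: [0.1, 0.6, 1.3]
width: 1.004
finger_force: 0.0
```

Emit:
apply_moves --rows '[[[0, 0, 0, 0, 0, 0, 1], [0, 0, 0, 0, 0, 0, 1], [0, 0, 0, 0, 0, 0, 1], [0, 0, 0, 0, 0, 0, 1], [0, 0, 0, 0, 0, 0, 1]]]'

```text
t: 22.1
position: [0.5575, 0.0516, 0.3239]
eef_rot: [0.726, 0.687, -0.001, -0.001]
contact_force: [0.1, 0.3, -0.3]
width: 0.998
finger_force: 0.0
```

```bash
python3 - <<'E'
from h import *
print([tilt(cams.camera("side"))[0] for _ in range(2)])
b=cams.camera("side")
cv2.imwrite("pics/v4.png",cv2.resize(b[100:320,130:430,::-1],None,fx=2.5,fy=2.5))
E
```

```text
[np.float64(0.2660295956581831), np.float64(0.266180023252964)]
```

View pics/v4.png

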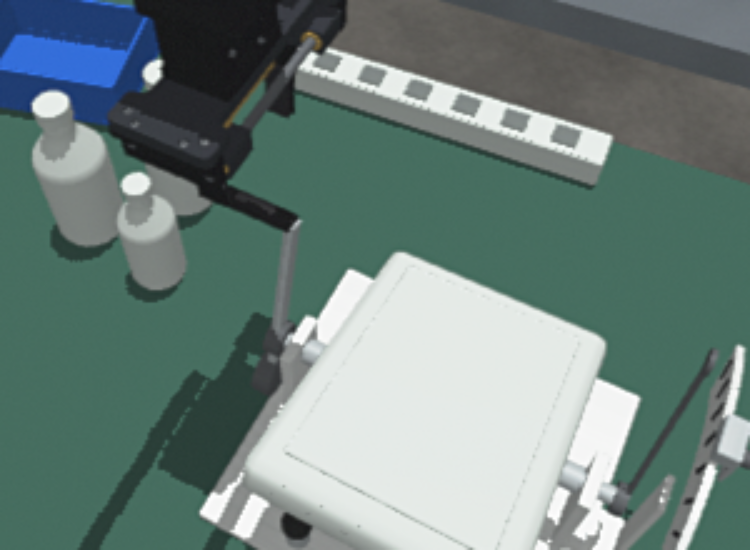

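The gripper is clear of the bar at (250,205), the panel rests on the far side, and the smallest bottle at (150,235) stands upright. I'll hand the job in now.

```bash
python3 -c "
from rig import env
print(env.close_job())"
```

```text
the job is handed in; nothing more can be done
None
```

I handed the job in at about 22 s. By my camera measurements the pointer stayed within the clip for over 7 s, the panel lies at rest on its far rests, the lever is let go and the bottle is upright; the judge returned no verdict.

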